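Pull a push-on hot plate knob with a puller and put it in the wash tray

ROBOT

A 6-joint arm with a two-finger parallel gripper is mounted at the origin on a cart in front of the work surface, level with it; the furniture and walls round the work are solid. World frame = base frame: x ahead of the robot, y to its left, z up, the work surface at z = 0. Lengths are in m, angles in rad, forces in N, time in s.
With the tool pointing down it reaches from about 0.375 to 0.9 m from the base axis. Payload 3.1 kg.
Tool frame: the origin (TCP) lies on the centre line of the jaws, within the pads' length; the fingertips stand robot.tip_reach ahead of it and the grasp point (between the pads) lies 8 mm behind it (robot.tip_reach is the distance from the TCP to the fingertips, in m); z points along the fingers, y is the line along which they close (so a half turn about z gives the same grasp; the last joint's range is limited). The gripper opens to 87 mm and grips with 3 to 60 N. Pads are 19 mm wide; open, the fingers measure 117 mm over their backs; the gripper's body (75 mm by 190 mm) begins 51 mm behind the grasp point.
Start: joints at [-1.325, 0.527, 1.433, -0, 1.181, -0.178], TCP at [0.257, -0.57, 0.234] pointing down, gripper open.
Joint ranges: [-3.08, 3.08], [-0.75, 2.2], [0.22, 2.44], [-1.43, 4.57], [0, 2.65], [-2.85, 2.85]. Speed limits (rad/s): [2.79, 2.79, 3.14, 3.14, 3.14, 3.14].

INTERFACE

Orientations are given as a unit quaternion [x, y, z, w].
In Python, from rig import robot gives the robot as it stands.
- The arm moves only by the tool jog_arm, never from a script. Its argument "motion" is one flat list of numbers, 7 for each row, row after row: the shift along the tool's x, y, z scaled (see below), then the turn, a rotation vector about the tool's x, y, z scaled (see below), then the gripper's target within -1 to 1 (shut at 1, half-way at 0, fully open at -1). In form: [x, y, z, rx, ry, rz, hand, x, y, z, rx, ry, rz, hand, ...]. A call has 1 to 12 rows; each row shifts and turns the commanded pose from where the row before left it, along the tool's axes as they then stand; what a row does not reach is not made up. The controller multiplies each number of a shift by 4 cm and each number of a turn by 4 degrees. A row lasts 1/8 s, in which the tool goes at most 62.5 mm and 10.7 degrees, less where a joint would pass 70% of its speed; a pose out of reach is approached as far as the arm can. A call with a number of a shift or a turn outside -1 to 1 is refused whole. A call with a gripper value outside its range is refused whole. The fingers move at their own pace and stop on an object; "grip_force" is the grip in N (left out, the last holds). Time passes only in rows, so rows that do not move let the fingers close. It gives the time, the measured TCP pose, the force, the opening and the grip force at its end, in the units of the state.
- robot.get_obs(): the state, without advancing time (a new reading comes with each control period).
- robot.camera(name): name is "scene" or "top"; returns the picture (480x640x3 uint8, blue, green, red); there is no depth.
- robot.calibration(name): a dict with "fx", "fy", "cx", "cy" (pixels), "R" (3x3) and "t" (3): a world point X has camera coordinates R X + t. Camera axes: x right, y down, z forward; pixel columns grow to the right and rows downward; lengths in m; the calibration is good to about 2 mm. A picture is of the moment at which its call begins. calibration takes no time and is no camera call.
- robot.hand_in(): hands the job in; it is judged then, once.
The state is a dict: "time": time; "q": joint angles; "joint_velocities": joint speeds; "joint_torque": joint torques, N m; "position": TCP position; "tool_rot": TCP orientation; "ft_force": force on the tool from outside, world axes, zero at the start; "moment": the same for the moment, N m; "grip_width": finger opening in m; "grip_force": force on a finger pad.
Only numpy, scipy, OpenCV 4.12 (cv2) and the standard library are available. Lean on these libraries where they do the work, as an engineer would, in place of code of your own. Each camera call takes 0.05 s, during which the arm holds its last target. There are 200 camera calls.

TASK

The orange knob of the small hot plate has to be washed: take the puller from its cork mat, hook it under the orange knob, pull the knob straight up until it pops off, and carry it level on the puller into the black wash tray, standing the right way up on the tray floor. Then slide the puller out and stand it back upright near the middle of its cork mat. Never touch a knob with the gripper or arm, do not pull or shift the two black knobs, and do not knock the mug, the tin, the tall can or the little sauce cup about.

Things in the scene. Friction and masses are not known exactly. Their poses are not given: they have to be found in the camera images.
- hot_plate: Steel slab 230 (x) x 230 (y) x 50 mm high, fixed; origin centre of underside; +x points away from the robot within 0.25 rad, +z up. A round dark plate, 148 mm wide, 4 mm high, lies on it at x +30 mm. Three knob places on its 50 mm high top at x -80 mm, y -75, 0, +75 mm (its frame); the knobs are distributed over them anyhow.
- knob_orange: Orange push-on knob to remove, 40 g, 29 mm high; origin centre of underside, +z up. Hollow square skirt 26 x 26 mm, z 0 to 14 mm, sides parallel to the hot plate's while seated; round flange 46 mm wide, z 14 to 19 mm; narrower top above. Seated, its underside is on the hot plate's top: an open gap 14 mm high all round under the flange.
- knob_flange (a point): Centre of the orange knob's flange underside, 14 mm above the knob's origin. Two spring detents inside hold the knob: lifting takes up to about 12 N within the first 8 mm, then it pops free; it clears its spindle after 12 mm. Seated it has about 1.5 mm of sideways play.
- knob_black_1: Black knob, same shape and fastening; stays where it is.
- knob_black_2: Black knob, same shape and fastening; stays where it is.
- puller: Steel puller, blue handle, 100 g, 98 mm high, standing on the mat; origin centre of underside, +x its open front (within 0.65 rad of away from the robot), +z up. Two rails 5 mm thick, x -28 to +30 mm, y 17 to 30 mm either side: a slot 34 mm wide, open in front. Legs at y 26 to 30 mm either side (x -27 to +7), back stop face at x -25 mm, bridge z 40 to 46 mm over x -27 to +7 mm.
- puller_seat (a point): On the puller's axis at the rails' top, z 5 mm. A knob lies right with its flange underside on both rails, skirt hanging in the slot, its axis within -2 to +4 mm (puller x) of this point. Lips at the rails' front ends (x 27 to 30 mm) rise to z 7.5 mm and keep it from sliding off.
- puller_handle (a point): Middle of the puller's upright blue handle, z 72 mm: 12 mm thick along puller x, 36 mm wide along puller y, from z 46 to 98 mm. Take it from above across the 12 mm.
- wash_tray: Open black food tray, fixed, 149 (x) x 228 (y) x 27 mm; origin centre of underside; its -y points away from the robot within 0.15 rad. The floor is 4 mm above the origin (up to 6 mm where x < 0 and y > 16 mm), flat over x -45 to +45, y -70 to +74 mm; walls rise outside that.
- cork_mat: Square cork mat 120 x 120 x 4 mm, fixed; origin centre of underside. Mat and tray lie left and right of the hot plate, either way round.
- mug: White spotted mug 78 mm wide, 93 mm high, standing on the dark plate behind the knobs (foot at 54 mm); origin on its underside, mug axis at y +18 mm of its frame, handle to -y. Bystander.
- tin: Low round food tin 86 mm wide, 40 mm high, on the worktop in front of the hot plate; origin centre of underside. Bystander.
- tall_can: Tall slim drinks can, green and yellow, 66 mm wide, 168 mm high, right of the hot plate; origin centre of underside. Bystander.
- sauce_cup: Clear little sauce cup, 68 mm wide, 35 mm high, on the worktop near its front edge; origin centre of underside. Bystander.
Not all that is in view belongs to the job. There is more than one size of the knob_orange; the job needs the middle-sized.

How it is judged:
By the outcome, as a careful person would: the job done as asked, in the order asked, and still so for the second after the job is handed in, with the robot touching nothing.
It also fails if it takes over 72 s, if anything falls off the work surface, if the arm or the gripper's body presses on something with over 40 N, if the wrist force passes 120 N, or if a joint passes its speed limit or range.

## Working session

There is one attempt and no reset: what is moved stays moved. The work goes in short steps, Python scripts to look and compute and a tool call to move; the robot and the scene stay as the last step left them, time stands still between calls to the robot, and variables do not carry over. Pictures are saved under pics/ and viewed, at most 10 in all, crops included, and the job is handed in when it is done.

Besides the shell and the picture viewer there is one more tool, called after "Emit:" as a command line: name --argument value ..., lists and objects as JSON in quotes. jog_arm: Moves the arm, as the interface text tells. Shifts and turns lie within -1 to 1; 1 stands for 4 cm of shift or 4 degrees of turn. Its arguments: {"type":"object","properties":{"motion":{"type":"array","items":{"type":"number"}},"grip_force":{"type":"number"}},"required":["motion"]}

```bash
mkdir -p pics; ls; python3 - <<'E'
from rig import robot
import cv2,numpy as np
for n in("scene","top"):
    im=robot.camera(n); cv2.imwrite(f"pics/{n}0.png",im)
    c=robot.calibration(n); R=np.array(c["R"]);t=np.array(c["t"])
    print(n,c["fx"],c["cx"],c["cy"],"pos",-R.T@t); print(R.round(3).tolist())
o=robot.get_obs(); print(o, robot.tip_reach)
E
```

```text
pics
scene 514.6533430138527 317.96727964127405 231.0741809910811 pos [-0.3117262   0.6009009   0.64257145]
[[-0.54, -0.842, -0.026], [-0.402, 0.284, -0.87], [0.74, -0.459, -0.492]]
top 494.42198967292694 322.60429233465885 237.78173070793676 pos [0.43951427 0.07220933 1.10399601]
[[0.009, -1.0, 0.023], [-0.996, -0.011, -0.087], [0.087, -0.022, -0.996]]
{'time': 0.1, 'q': array([-1.32549822e+00,  5.28394737e-01,  1.43374804e+00, -4.49562536e-05,
        1.18143278e+00, -1.78528491e-01]), 'joint_velocities': array([-0.00132138, -0.00186193, -0.00422295, -0.00014397, -0.00073667,
       -0.00021232]), 'joint_torque': array([ 1.37433594e-04, -4.40984738e+01, -1.77150822e+01,  6.34933007e-02,
        5.34202263e-02, -3.15999250e-05]), 'position': array([ 0.25687433, -0.56907388,  0.23266457]), 'tool_rot': array([ 9.77627999e-01,  2.10339039e-01, -5.38689384e-05, -9.90207165e-04]), 'ft_force': array([-0.42388421,  0.27356663, -0.50426923]), 'moment': array([ 0.02574358, -0.03558789, -0.01251748]), 'grip_force': 0.0, 'grip_width': 0.08725584680068176} 0.011
```

View pics/top0.png

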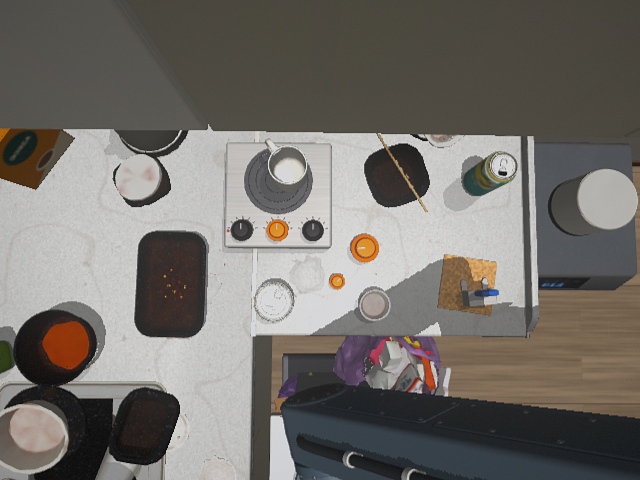

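View pics/scene0.png

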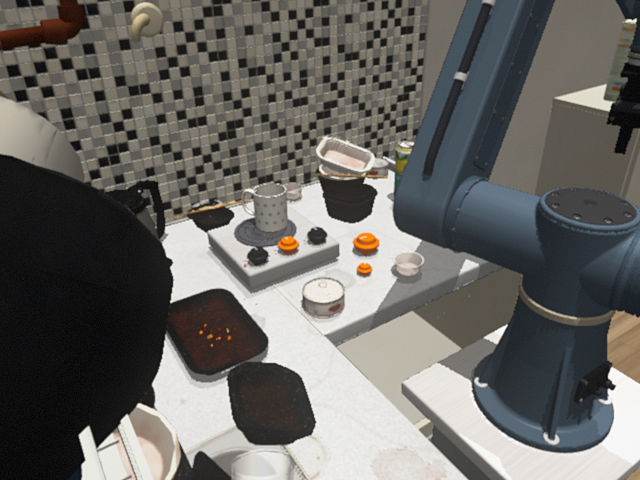

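The top view shows three orange knobs. The seated one is at (277,229), a larger loose one at (365,248) and a small loose one at (337,281). I choose the seated, middle-sized one. The puller is on the cork mat near (480,293) and the tray is at (172,284). Next I take a close crop and measure.

```bash
cat > h.py <<'E'
import cv2,numpy as np
from rig import robot
def ray(n,uv,z):
    c=robot.calibration(n);R=np.array(c["R"]);t=np.array(c["t"])
    p=-R.T@t;d=R.T@np.array([(uv[0]-c["cx"])/c["fx"],(uv[1]-c["cy"])/c["fy"],1])
    return (p+d*(z-p[2])/d[2]).round(4)
def proj(n,X):
    c=robot.calibration(n);v=np.array(c["R"])@np.array(X)+np.array(c["t"])
    return (c["fx"]*v[0]/v[2]+c["cx"],c["fy"]*v[1]/v[2]+c["cy"])
def blobs(im,lo,hi,roi,amin=15):
    x0,y0,x1,y1=roi
    m=cv2.inRange(cv2.cvtColor(im[y0:y1,x0:x1],cv2.COLOR_BGR2HSV),lo,hi)
    cs,_=cv2.findContours(m,cv2.RETR_EXTERNAL,cv2.CHAIN_APPROX_NONE)
    out=[]
    for c in cs:
        if cv2.contourArea(c)>=amin:
            c=c+np.array([x0,y0]); out.append((cv2.contourArea(c),c,cv2.minAreaRect(c)))
    return sorted(out,key=lambda o:-o[0])
E
python3 - <<'E'
from h import *
im=cv2.imread("pics/top0.png"); sc=cv2.imread("pics/scene0.png")
for nm,I,roi in(("top",im,(220,200,390,300)),("scene",sc,(260,220,390,290))):
    for a,c,r in blobs(I,(5,150,150),(20,255,255),roi): print(nm,"orange",a,np.round(r[0],1),np.round(r[1],1),cv2.boundingRect(c),ray(nm,r[0],.075 if nm=="top" else .069))
for a,c,r in blobs(im,(100,150,60),(125,255,255),(430,240,520,330)): print("blue",a,r,cv2.boundingRect(c),ray("top",r[0],.098))
for a,c,r in blobs(im,(8,60,80),(25,220,255),(430,240,520,330),100): print("cork",a,r,[ray("top",p,.004)[:2].tolist() for p in cv2.boxPoints(r)],ray("top",r[0],.004))
g=im[135:260,215:340]
for a,c,r in blobs(im,(0,0,0),(180,255,85),(125,220,215,345),500): print("tray",r,[ray("top",p,.027)[:2].tolist() for p in cv2.boxPoints(r)],ray("top",r[0],.027))
for a,c,r in blobs(im,(0,0,0),(180,120,80),(225,212,335,245)): print("black",a,r[0],r[1],ray("top",r[0],.075))
A=cv2.resize(im[245:325,430:510],(400,400),interpolation=cv2.INTER_CUBIC)
B=cv2.resize(im[130:260,215:345],(400,400),interpolation=cv2.INTER_CUBIC)
cv2.imwrite("pics/crop1.png",np.hstack([A,B]))
E
```

```text
top orange 561.5 [364.3 247.8] [26.9 26.2] (351, 234, 28, 28) [ 0.5093 -0.0382  0.075 ]
top orange 319.0 [277. 230.] [20. 20.] (267, 220, 21, 21) [0.5446 0.1444 0.075 ]
top orange 156.5 [337. 281.] [14. 14.] (330, 274, 15, 15) [0.4396 0.0184 0.075 ]
scene orange 284.5 [366.  240.5] [15. 24.] (354, 233, 25, 16) [0.455 0.002 0.069]
scene orange 177.5 [288.  242.5] [13. 20.] (278, 236, 21, 14) [0.546  0.1463 0.069 ]
scene orange 94.5 [364.  267.5] [ 9. 14.] (357, 263, 15, 10) [0.3725 0.0699 0.069 ]
blue 46.0 ((491.0, 292.5), (5.0, 14.0), 90.0) (484, 290, 15, 6) [ 0.4189 -0.2949  0.098 ]
cork 2098.5 ((467.1474304199219, 284.3577575683594), (53.61998748779297, 54.54777908325195), 7.352379322052002) [[0.3818, -0.2079], [0.5021, -0.225], [0.4879, -0.3448], [0.3676, -0.3265]] [ 0.4346 -0.276   0.004 ]
tray ((170.23886108398438, 283.8121032714844), (68.9917221069336, 105.7540054321289), 2.045408248901367) [[0.3203, 0.4485], [0.5467, 0.4498], [0.543, 0.3007], [0.316, 0.3022]] [0.4304 0.3754 0.027 ]
black 325.0 (241.50003051757812, 230.00003051757812) (20.50609588623047, 20.50609588623047) [0.5438 0.2183 0.075 ]
black 315.0 (312.5, 230.00003051757812) (20.124608993530273, 20.57182502746582) [0.5454 0.0703 0.075 ]
```

View pics/crop1.png

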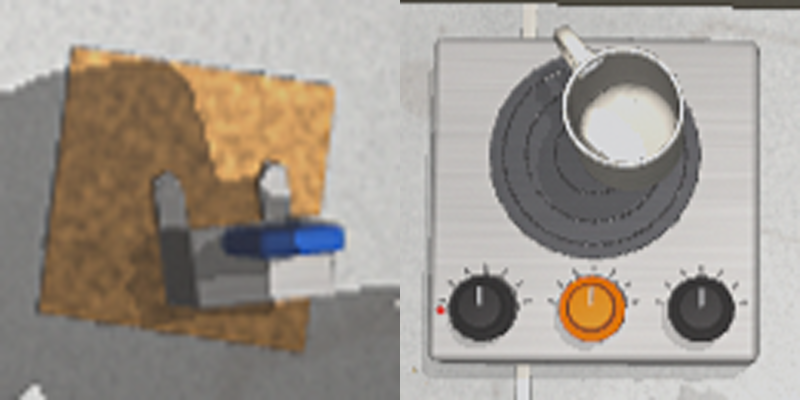

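The crop shows the puller on the right half of the mat, with rail tips at about (463,281) and (484,279). The front points away from the robot with yaw of about +0.1. The seated orange knob is in the middle place and is clearly the medium one. I start turning the wrist while computing the puller pose.

Emit:
jog_arm --motion '[0, 0, 0, 0, 0, -1, -1, 0, 0, 0, 0, 0, -1, -1, 0, 0, 0, 0, 0, -1, -1, 0, 0, 0, 0, 0, -1, -1, 0, 0, 0, 0, 0, -1, -1, 0, 0, 0, 0, 0, -1, -1, 0, 0, 0, 0, 0, -1, -1, 0, 0, 0, 0, 0, -1, -1, 0, 0, 0, 0, 0, -1, -1, 0, 0, 0, 0, 0, -1, -1, 0, 0, 0, 0, 0, -1, -1, 0, 0, 0, 0, 0, -1, -1]' --grip_force 20

```text
time: 1.6
position: [0.2569, -0.5693, 0.233]
tool_rot: [0.807, 0.591, 0.0, -0.001]
ft_force: [0.0, -0.8, 0.3]
grip_width: 0.0872
grip_force: 0.0
```

```bash
python3 - <<'E'
from h import *
k=lambda p:(430+p[0]/5-.4,245+p[1]/5-.4)
L,Rr=[ray("top",k(p),.0115)for p in((163,173),(270,163))]
print("tips",L,Rr,np.linalg.norm(L-Rr)); d=(L-Rr)[:2];print("yaw",np.arctan2(-d[0],d[1]))
print("bridge back corner R (z.05)",ray("top",k((335,293)),.05),"handle top L,R z.102",ray("top",k((258,246)),.102),ray("top",k((345,240)),.102),"handle back top",ray("top",k((300,255)),.102))
print("handle c z.102",ray("top",k((302,240)),.102), "bridge back left", ray("top",k((195,305)),.05),"leg left back bottom",ray("top",k((170,303)),.004))
im=cv2.imread("pics/top0.png")
print("mug rim",ray("top",(215+620/400*130*1/1-400/400*130,130+105/400*130),.147))
print("tin",ray("top",(274,300),.04),"cup",ray("top",(374,304),.035),"big knob",ray("top",(364.3,247.8),.03),"small",ray("top",(337,281),.02))
E
```

```text
tips [ 0.4459 -0.2627  0.0115] [ 0.4507 -0.3106  0.0115] 0.04813990029071518
yaw 0.09987534947044187
bridge back corner R (z.05) [ 0.3953 -0.324   0.05  ] handle top L,R z.102 [ 0.4162 -0.2734  0.102 ] [ 0.4189 -0.309   0.102 ] handle back top [ 0.4127 -0.2905  0.102 ]
handle c z.102 [ 0.4187 -0.2914  0.102 ] bridge back left [ 0.3898 -0.2638  0.05  ] leg left back bottom [ 0.3884 -0.2672  0.004 ]
mug rim [0.6675 0.1229 0.147 ]
tin [0.398  0.1508 0.04  ] cup [ 0.391  -0.0637  0.035 ] big knob [ 0.5122 -0.0431  0.03  ] small [0.4396 0.0155 0.02  ]
```

Emit:
jog_arm --motion '[0, 0, 0.2, 0, 0, -0.97, -1, 0, 0, 0.2, 0, 0, -0.97, -1, 0, 0, 0.2, 0, 0, -0.97, -1, 0, 0, 0.2, 0, 0, -0.97, -1, 0, 0, 0.2, 0, 0, -0.97, -1, 0, 0, 0.2, 0, 0, -0.97, -1, 0.9, 0.65, 0, 0, 0, 0, -1, 0.9, 0.65, 0, 0, 0, 0, -1, 0.9, 0.65, 0, 0, 0, 0, -1, 0.9, 0.65, 0, 0, 0, 0, -1, 0.9, 0.65, 0, 0, 0, 0, -1, 0.9, 0.65, 0, 0, 0, 0, -1]'

```text
time: 3.1
position: [0.3918, -0.3381, 0.1853]
tool_rot: [0.672, 0.74, 0.0, -0.0]
ft_force: [-0.1, 0.9, -0.4]
grip_width: 0.087
grip_force: 0.0
```

Emit:
jog_arm --motion '[0.9, 0.65, 0, 0, 0, 0, -1, 0.24, 0.17, 0.4, 0, 0, 0, -1, 0, 0, 0, 0, 0, 0, -1, 0, 0, 0, 0, 0, 0, -1]'

```text
time: 3.6
position: [0.4196, -0.2917, 0.1697]
tool_rot: [0.672, 0.74, -0.0, 0.0]
ft_force: [-1.0, -0.2, -0.3]
grip_width: 0.0873
grip_force: 0.0
```

```bash
python3 - <<'E'
from h import *
sc=robot.camera("scene");tp=robot.camera("top")
o=robot.get_obs();print(o["time"],o["position"],o["tool_rot"])
for n,z in(("scene",.08),("top",.1)):
    p=proj(n,(.42,-.29,z));print(n,p)
p=proj("scene",(.42,-.29,.06));u,v=map(int,p)
A=sc[max(0,v-50):v+50,max(0,u-50):u+50];B=tp[245:325,430:510]
cv2.imwrite("pics/crop2.png",np.hstack([cv2.resize(A,(400,400)),cv2.resize(B,(400,400))]))
E
```

```text
3.7 [ 0.41952968 -0.29213473  0.16992439] [ 6.72394700e-01  7.40192602e-01 -1.25433695e-04  5.13281805e-04]
scene (np.float64(472.8591210091263), np.float64(206.78583986518566))
top (np.float64(488.94337633568125), np.float64(291.94857400706155))
```

View pics/crop2.png

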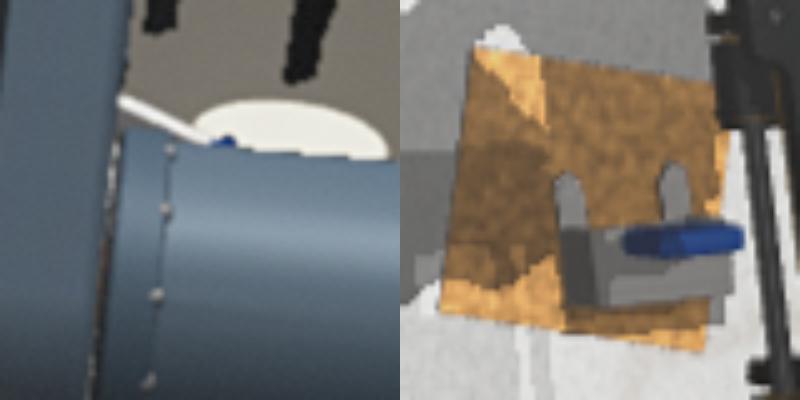

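The crop shows the puller unmoved in the top view, and the fingers straddling the blue handle top in the scene view. I descend and grip.

Emit:
jog_arm --motion '[0.03, 0, 0.8, 0, 0, 0, -1, 0, 0, 0.8, 0, 0, 0, -1, 0, 0, 0.6, 0, 0, 0, -1, 0, 0, 0.3, 0, 0, 0, -1, 0, 0, 0, 0, 0, 0, -0.2, 0, 0, 0, 0, 0, 0, 0.5, 0, 0, 0, 0, 0, 0, 1, 0, 0, 0, 0, 0, 0, 1, 0, 0, 0, 0, 0, 0, 1, 0, 0, 0, 0, 0, 0, 1]' --grip_force 30

```text
time: 4.95
position: [0.4195, -0.2898, 0.0697]
tool_rot: [0.672, 0.741, -0.0, 0.0]
ft_force: [0.2, 0.3, -0.5]
grip_width: 0.0349
grip_force: 0.0
```

Emit:
jog_arm --motion '[0, 0, 0, 0, 0, 0, 1, 0, 0, 0, 0, 0, 0, 1, 0, 0, 0, 0, 0, 0, 1, 0, 0, 0, 0, 0, 0, 1]' --grip_force 40

```text
time: 5.45
position: [0.4194, -0.2897, 0.0694]
tool_rot: [0.672, 0.741, 0.0, -0.0]
ft_force: [-0.7, 0.3, -1.0]
grip_width: 0.0115
grip_force: 40.0
```

Emit:
jog_arm --motion '[0, 0, -0.3, 0, 0, 0, 1, 0, 0, -0.7, 0, 0, 0, 1, 0, 0, -0.7, 0, 0, 0.65, 1, 0, 0, -0.7, 0, 0, 0.6, 1, 0.4, 0.1, 0, 0, 0, 0, 1, 0.8, 0.12, 0, 0, 0, 0, 1, 0.8, 0.12, 0, 0, 0, 0, 1, 0.8, 0.12, 0, 0, 0, 0, 1, 0.8, 0.12, 0, 0, 0, 0, 1, 0.8, 0.12, 0, 0, 0, 0, 1, 0.8, 0.12, 0, 0, 0, 0, 1, 0.8, 0.12, 0, 0, 0, 0, 1]'

```text
time: 6.95
position: [0.4535, -0.0471, 0.1647]
tool_rot: [0.703, 0.711, -0.0, -0.001]
ft_force: [0.5, -1.0, -1.4]
grip_width: 0.0116
grip_force: 40.0
```

Emit:
jog_arm --motion '[0.8, 0.12, 0, 0, 0, 0, 1, 0.8, 0.12, 0, 0, 0, 0, 1, 0.8, 0.12, 0, 0, 0, 0, 1, 0.8, 0.12, 0, 0, 0, 0, 1, 0.8, 0.12, 0, 0, 0, 0, 1, 0.8, 0.06, 0, 0, 0, 0, 1, 0.6, 0, 0, 0, 0, 0, 1, 0.25, 0, 0, 0, 0, 0, 1, 0, 0, 0.6, 0, 0, 0, 1, 0, 0, 0.3, 0, 0, 0, 1, 0, 0, 0, 0, 0, 0, 1]'

```text
time: 8.32
position: [0.4778, 0.1763, 0.1284]
tool_rot: [0.704, 0.71, -0.001, -0.001]
ft_force: [-0.5, 0.4, -1.3]
grip_width: 0.0118
grip_force: 40.0
```

```bash
python3 - <<'E'
from h import *
sc=robot.camera("scene");tp=robot.camera("top")
o=robot.get_obs();print(o["time"],o["position"],o["tool_rot"],o["ft_force"])
q=o["position"];b=q[2]-.0654
for n in("scene","top"):
    for P in((q[0]+.03,q[1]+.0235,b+.0075),(q[0]+.03,q[1]-.0235,b+.0075),(.545,.1446,.069)):print(n,np.round(proj(n,P),1))
A=sc[190:290,230:330];B=tp[190:290,225:325]
cv2.imwrite("pics/crop3.png",np.hstack([cv2.resize(A,(400,400),interpolation=2),cv2.resize(B,(400,400),interpolation=2)]))
E
```

```text
8.425 [0.47902373 0.17649395 0.12963661] [ 7.03828640e-01  7.10369793e-01 -4.52557611e-05 -2.21351110e-05] [ 0.0717117  -0.33596232 -1.63169791]
scene [274.3 256.4]
scene [293.8 249.6]
scene [288.9 242.5]
top [250.1 246.8]
top [272.7 247. ]
top [277.1 230.1]
```

View pics/crop3.png

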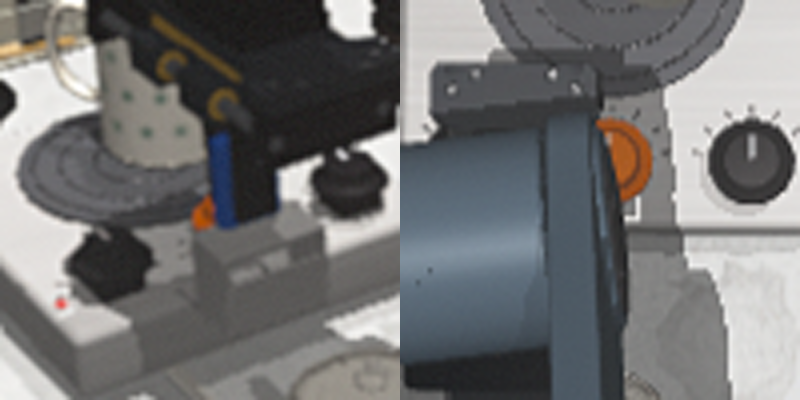

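The left half of the crop shows the puller, level in the grip, about 32 mm too far left of the orange knob because I miscounted the rows. I shift it back, lower it to insertion height and look again.

Emit:
jog_arm --motion '[-0.4, 0, 0, 0, 0, 0, 1, -0.41, 0, 0, 0, 0, 0, 1, 0, 0, 0.28, 0, 0, 0, 1, 0, 0, 0, 0, 0, 0, 1, 0, 0, 0, 0, 0, 0, 1]'

```text
time: 9.05
position: [0.4791, 0.1445, 0.1181]
tool_rot: [0.704, 0.711, -0.0, -0.0]
ft_force: [1.0, 0.3, -0.5]
grip_width: 0.0118
grip_force: 40.0
```

```bash
python3 - <<'E'
from h import *
sc=robot.camera("scene")
o=robot.get_obs();print(o["time"],o["position"],o["tool_rot"],o["ft_force"])
q=o["position"];b=q[2]-.0654;a=.011
x0,y0=240,205
sc=cv2.resize(sc[y0:y0+75,x0:x0+100],(800,600),interpolation=2)
for X in((30,30,0),(30,17,0),(30,17,7.5),(30,-17,7.5),(-27,30,46),(-27,-30,46),(-27,30,0),(7,30,46),(7,-30,46)):
    P=(q[0]+X[0]/1e3-a*X[1]/1e3,q[1]+X[1]/1e3+a*X[0]/1e3,b+X[2]/1e3)
    u=proj("scene",P);c=(int((u[0]-x0+.5)*8),int((u[1]-y0+.5)*8));cv2.circle(sc,c,4,(0,0,255),1)
cv2.imwrite("pics/crop4.png",sc)
E
```

```text
9.1 [0.47920299 0.14462979 0.11824023] [ 7.03525190e-01  7.10670317e-01 -2.01485887e-05 -8.43434957e-05] [ 0.31394042 -0.1378854  -2.09022777]
```

View pics/crop4.png

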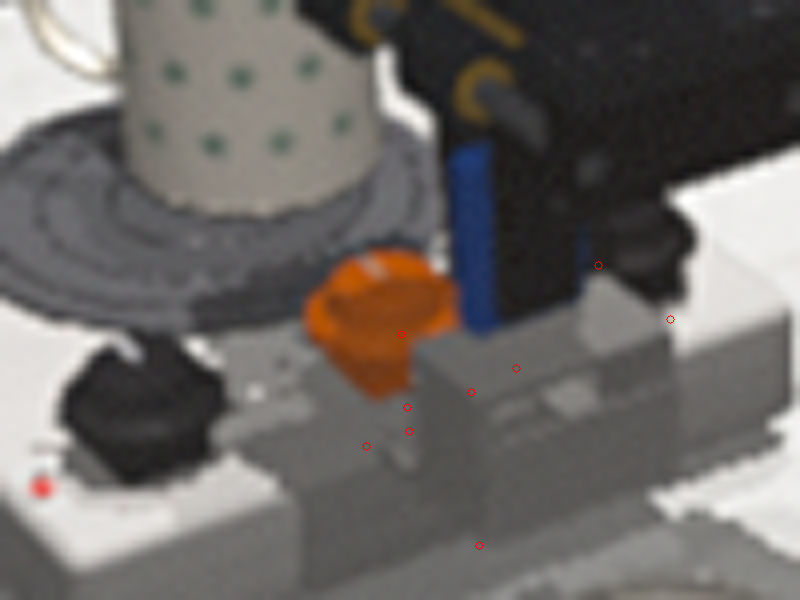

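The crop shows the orange knob ahead of the puller. The bridge corners, for example front-left at (412,335), sit about 1 px right of prediction, so the puller is about 1–2 mm toward −y. I add a small +y correction and slide in.

Emit:
jog_arm --motion '[0.03, 0, 0, 0, 0, 0, 1, 0, 0.3, 0, 0, 0, 0, 1, 0, 0.3, 0, 0, 0, 0, 1, 0, 0.3, 0, 0, 0, 0, 1, 0, 0.3, 0, 0, 0, 0, 1, 0, 0.2, 0, 0, 0, 0, 1, 0, 0.13, 0, 0, 0, 0, 1, 0, 0.05, 0, 0, 0, 0, 1, 0, 0, 0, 0, 0, 0, 1, 0, 0, 0, 0, 0, 0, 1]'

```text
time: 10.35
position: [0.5419, 0.1462, 0.1183]
tool_rot: [0.704, 0.711, -0.0, -0.0]
ft_force: [-0.4, -0.0, -2.1]
grip_width: 0.0118
grip_force: 40.0
```

```bash
python3 - <<'E'
from h import *
sc=robot.camera("scene")
o=robot.get_obs();print(o["time"],o["position"],o["tool_rot"],o["ft_force"],o["moment"])
x0,y0=250,205
for a,c,r in blobs(sc,(5,150,120),(20,255,255),(260,215,310,260)):print(a,cv2.boundingRect(c))
cv2.imwrite("pics/crop5.png",cv2.resize(sc[y0:y0+60,x0:x0+80],(800,600),interpolation=2))
E
```

```text
10.4 [0.54198441 0.14626848 0.11836275] [ 7.03593167e-01  7.10602984e-01 -1.70306076e-04 -1.60928024e-04] [-0.88850388  0.66786823 -1.55633046] [-0.03327027 -0.05330872  0.01944895]
20.0 (286, 240, 12, 7)
```

View pics/crop5.png

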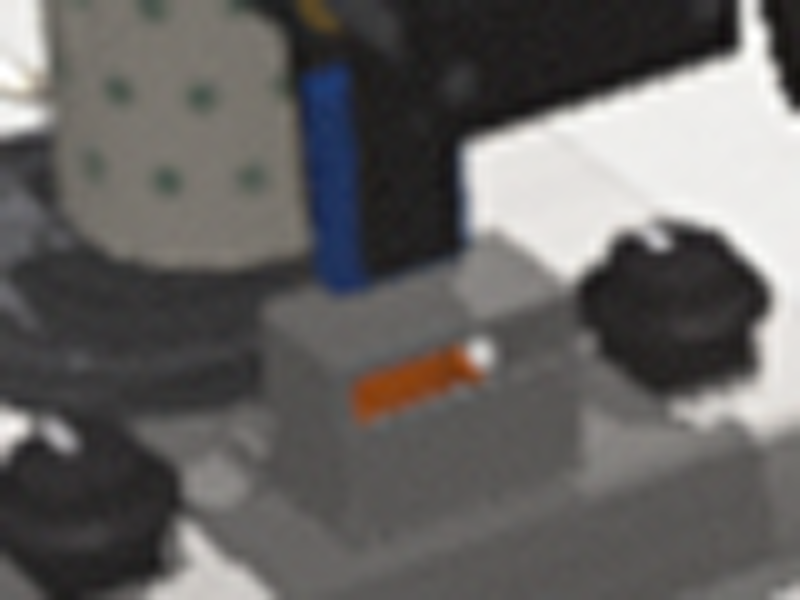

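The crop shows the puller around the knob, with orange visible through the back window at (415,385), and no contact force. I creep forward to feel for the back stop.

Emit:
jog_arm --motion '[0, 0.06, 0, 0, 0, 0, 1, 0, 0, 0, 0, 0, 0, 1, 0, 0, 0, 0, 0, 0, 1]'

```text
time: 10.78
position: [0.5448, 0.1462, 0.1184]
tool_rot: [0.704, 0.711, -0.0, -0.0]
ft_force: [-0.7, 0.0, -0.2]
grip_width: 0.0119
grip_force: 40.0
```

Emit:
jog_arm --motion '[0, 0.03, 0, 0, 0, 0, 1, 0, 0, 0, 0, 0, 0, 1, 0, 0, 0, 0, 0, 0, 1]'

```text
time: 11.15
position: [0.546, 0.1462, 0.1183]
tool_rot: [0.704, 0.711, -0.0, -0.0]
ft_force: [0.2, 0.8, -1.8]
grip_width: 0.0119
grip_force: 40.0
```

Emit:
jog_arm --motion '[0, 0.03, 0, 0, 0, 0, 1, 0, 0, 0, 0, 0, 0, 1, 0, 0, 0, 0, 0, 0, 1]'

```text
time: 11.52
position: [0.5472, 0.1463, 0.1183]
tool_rot: [0.704, 0.711, -0.0, -0.0]
ft_force: [-0.5, 1.0, -1.2]
grip_width: 0.0119
grip_force: 40.0
```

Emit:
jog_arm --motion '[0, 0.03, 0, 0, 0, 0, 1, 0, 0, 0, 0, 0, 0, 1, 0, 0, 0, 0, 0, 0, 1]'

```text
time: 11.9
position: [0.5484, 0.1463, 0.1183]
tool_rot: [0.704, 0.711, 0.0, -0.0]
ft_force: [0.2, -0.5, -1.6]
grip_width: 0.0118
grip_force: 40.0
```

Emit:
jog_arm --motion '[0, 0.03, 0, 0, 0, 0, 1, 0, 0, 0, 0, 0, 0, 1, 0, 0, 0, 0, 0, 0, 1]'

```text
time: 12.28
position: [0.5494, 0.1463, 0.1183]
tool_rot: [0.704, 0.711, -0.0, -0.0]
ft_force: [-1.1, -0.4, -1.1]
grip_width: 0.0114
grip_force: 40.0
```

Emit:
jog_arm --motion '[0, 0.03, 0, 0, 0, 0, 1, 0, 0, 0, 0, 0, 0, 1, 0, 0, 0, 0, 0, 0, 1]'

```text
time: 12.65
position: [0.5498, 0.1463, 0.1181]
tool_rot: [0.704, 0.711, -0.001, -0.001]
ft_force: [-3.1, -0.8, 0.3]
grip_width: 0.0113
grip_force: 40.0
```

Contact at x≈0.5495 (−3 N). I back off 3 mm to centre the flange between the stop and the lips, then lift slowly.

Emit:
jog_arm --motion '[0, -0.105, 0, 0, 0, 0, 1, 0, 0, 0, 0, 0, 0, 1, 0, 0, -0.08, 0, 0, 0, 1, 0, 0, -0.05, 0, 0, 0, 1, 0, 0, -0.04, 0, 0, 0, 1, 0, 0, -0.03, 0, 0, 0, 1, 0, 0, 0, 0, 0, 0, 1]' --grip_force 55

```text
time: 13.52
position: [0.5464, 0.1462, 0.1257]
tool_rot: [0.704, 0.711, -0.0, -0.0]
ft_force: [1.8, -0.3, -8.8]
grip_width: 0.0118
grip_force: 55.0
```

Emit:
jog_arm --motion '[0, 0, -0.04, 0, 0, 0, 1, 0, 0, -0.04, 0, 0, 0, 1, 0, 0, -0.04, 0, 0, 0, 1]'

```text
time: 13.9
position: [0.547, 0.1463, 0.1322]
tool_rot: [0.704, 0.711, 0.0, 0.0]
ft_force: [-0.8, -0.0, -1.2]
grip_width: 0.0116
grip_force: 55.0
```

Emit:
jog_arm --motion '[0, 0, -0.06, 0, 0, 0, 1, 0, 0, -0.08, 0, 0, 0, 1, 0, 0, -0.1, 0, 0, 0, 1, 0, 0, -0.15, 0, 0, 0, 1, 0, 0, -0.2, 0, 0, 0, 1, 0, 0, -0.2, 0, 0, 0, 1, 0, 0, -0.2, 0, 0, 0, 1, 0, 0, -0.1, 0, 0, 0, 1, 0, 0, 0, 0, 0, 0, 1]'

```text
time: 15.02
position: [0.5468, 0.1463, 0.1752]
tool_rot: [0.704, 0.711, 0.0, 0.0]
ft_force: [0.9, 0.8, -1.3]
grip_width: 0.0114
grip_force: 55.0
```

```bash
python3 - <<'E'
from h import *
sc=robot.camera("scene");tp=robot.camera("top")
o=robot.get_obs();print(o["time"],o["position"],o["tool_rot"],o["ft_force"])
q=o["position"];u,v=map(int,proj("scene",(q[0],q[1],q[2]-.04)))
for a,c,r in blobs(sc,(3,150,60),(20,255,255),(u-30,v-25,u+30,v+35),4):print(a,cv2.boundingRect(c))
cv2.imwrite("pics/crop6.png",cv2.resize(sc[v-30:v+45,u-50:u+50],(800,600),interpolation=2))
E
```

```text
15.125 [0.54642719 0.14621881 0.17458745] [ 7.03627714e-01  7.10568780e-01 -1.63386350e-04 -1.49400240e-04] [-0.12348965 -0.26709448 -1.98609061]
19.0 (283, 216, 10, 6)
```

View pics/crop6.png

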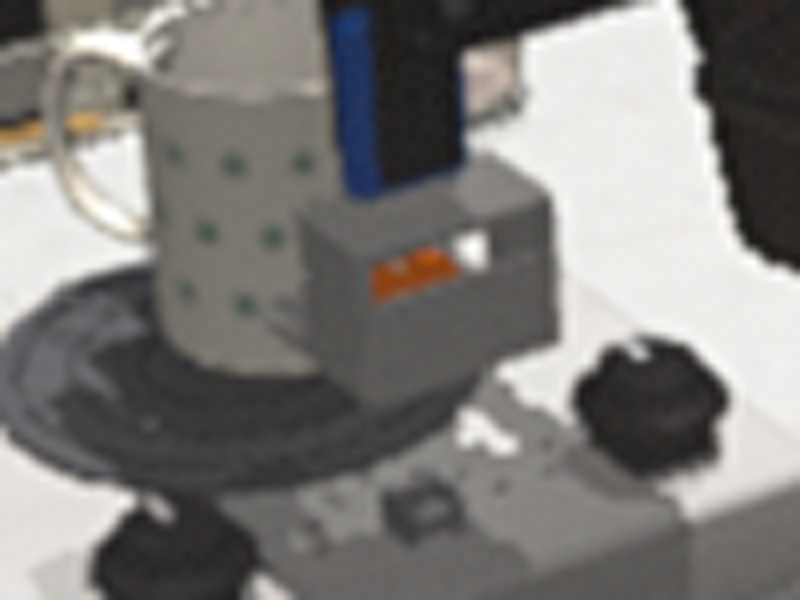

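The crop shows the orange knob on the puller, the bare spindle at (425,505) and both black knobs still seated. I carry it gently to the tray.

Emit:
jog_arm --motion '[0.2, -0.05, 0, 0, 0, 0, 1, 0.4, -0.1, 0, 0, 0, 0, 1, 0.6, -0.15, 0, 0, 0, 0, 1, 0.6, -0.2, 0, 0, 0, 0, 1, 0.6, -0.2, 0, 0, 0, 0, 1, 0.6, -0.2, 0, 0, 0, 0, 1, 0.6, -0.2, 0, 0, 0, 0, 1, 0.6, -0.2, 0, 0, 0, 0, 1, 0.6, -0.2, 0, 0, 0, 0, 1, 0.5, -0.15, 0, 0, 0, 0, 1, 0.35, -0.1, 0, 0, 0, 0, 1, 0.2, -0.05, 0, 0, 0, 0, 1]'

```text
time: 16.62
position: [0.4719, 0.3804, 0.1747]
tool_rot: [0.703, 0.711, -0.0, 0.0]
ft_force: [-0.2, -0.3, -0.3]
grip_width: 0.0117
grip_force: 55.0
```

Emit:
jog_arm --motion '[0, 0, 0, 0, 0, 0, 1, 0, 0, 0.1, 0, 0, 0, 1, 0, 0, 0.2, 0, 0, 0, 1, 0, 0, 0.3, 0, 0, 0, 1, 0, 0, 0.3, 0, 0, 0, 1, 0, 0, 0.3, 0, 0, 0, 1, 0, 0, 0.3, 0, 0, 0, 1, 0, 0, 0.2, 0, 0, 0, 1, 0, 0, 0.1, 0, 0, 0, 1, 0, 0, 0, 0, 0, 0, 1]'

```text
time: 17.88
position: [0.4723, 0.3795, 0.1026]
tool_rot: [0.704, 0.711, -0.0, -0.0]
ft_force: [-0.4, 0.1, -1.0]
grip_width: 0.0116
grip_force: 55.0
```

```bash
python3 - <<'E'
from h import *
sc=robot.camera("scene")
o=robot.get_obs();print(o["time"],o["position"],o["tool_rot"],o["ft_force"])
q=o["position"];u,v=map(int,proj("scene",(q[0],q[1],q[2]-.04)));print(u,v)
for a,c,r in blobs(sc,(3,150,60),(20,255,255),(u-30,v-25,u+30,v+40),4):print(a,cv2.boundingRect(c))
cv2.imwrite("pics/crop7.png",cv2.resize(sc[v-50:v+70,u-80:u+80],(800,600),interpolation=2))
E
```

```text
17.925 [0.47250625 0.37965307 0.10291769] [7.03642516e-01 7.10554117e-01 2.31982548e-04 5.43706171e-05] [ 0.86435178 -0.66843568 -1.34465091]
199 298
44.5 (193, 300, 18, 9)
10.0 (207, 334, 6, 4)
7.0 (199, 331, 4, 4)
5.5 (204, 324, 3, 4)
5.0 (226, 328, 3, 5)
```

View pics/crop7.png

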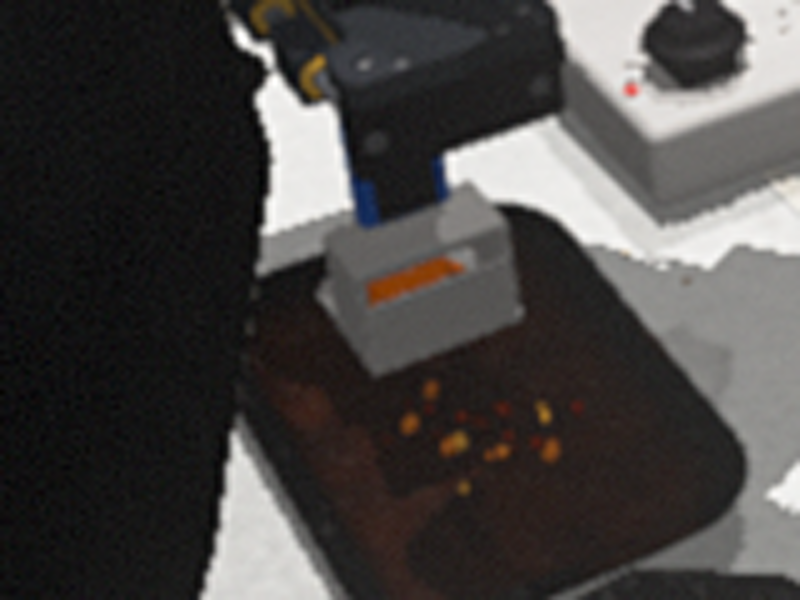

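The crop shows the puller level over the tray, with the knob still aboard (orange at (415,280)), clear of the crumbs. I lower it so the knob stands and the rails drop free of the flange.

Emit:
jog_arm --motion '[0, 0, 0.2, 0, 0, 0, 1, 0, 0, 0.2, 0, 0, 0, 1, 0, 0, 0.12, 0, 0, 0, 1, 0, 0, 0.06, 0, 0, 0, 1, 0, 0, 0.05, 0, 0, 0, 1, 0, 0, 0.05, 0, 0, 0, 1, 0, 0, 0.05, 0, 0, 0, 1, 0, 0, 0, 0, 0, 0, 1, 0, 0, 0, 0, 0, 0, 1]'

```text
time: 19.05
position: [0.4724, 0.3796, 0.0736]
tool_rot: [0.704, 0.711, 0.0, 0.0]
ft_force: [0.1, 1.1, -1.7]
grip_width: 0.0117
grip_force: 55.0
```

Emit:
jog_arm --motion '[0, -0.05, 0, 0, 0, 0, 1, 0, -0.1, 0, 0, 0, 0, 1, 0, -0.1, 0, 0, 0, 0, 1, 0, 0, 0, 0, 0, 0, 1]'

```text
time: 19.55
position: [0.4617, 0.3794, 0.0736]
tool_rot: [0.704, 0.711, -0.0, -0.0]
ft_force: [0.0, -0.2, -1.2]
grip_width: 0.0114
grip_force: 55.0
```

```bash
python3 - <<'E'
from h import *
sc=robot.camera("scene");tp=robot.camera("top")
o=robot.get_obs();print(o["time"],o["position"],o["ft_force"])
for a,c,r in blobs(sc,(3,150,60),(20,255,255),(170,270,230,322),4):print(a,cv2.boundingRect(c))
q=o["position"]
print(proj("scene",(.473,.3796,.018)),proj("scene",(.473,.3796,.033)),proj("scene",(q[0]-.027,q[1],q[2]-.0654+.046)))
A=sc[275:335,165:245]
cv2.imwrite("pics/crop8.png",cv2.resize(A,(800,600),interpolation=2))
E
```

```text
19.65 [0.46230666 0.37953452 0.0736226 ] [-0.21758072  0.06731006 -1.03130608]
40.5 (197, 314, 18, 8)
(np.float64(202.88845326433628), np.float64(316.9427089960426)) (np.float64(201.8231506891262), np.float64(310.74541658008144)) (np.float64(207.93689850317617), np.float64(312.16261375778714))
```

View pics/crop8.png

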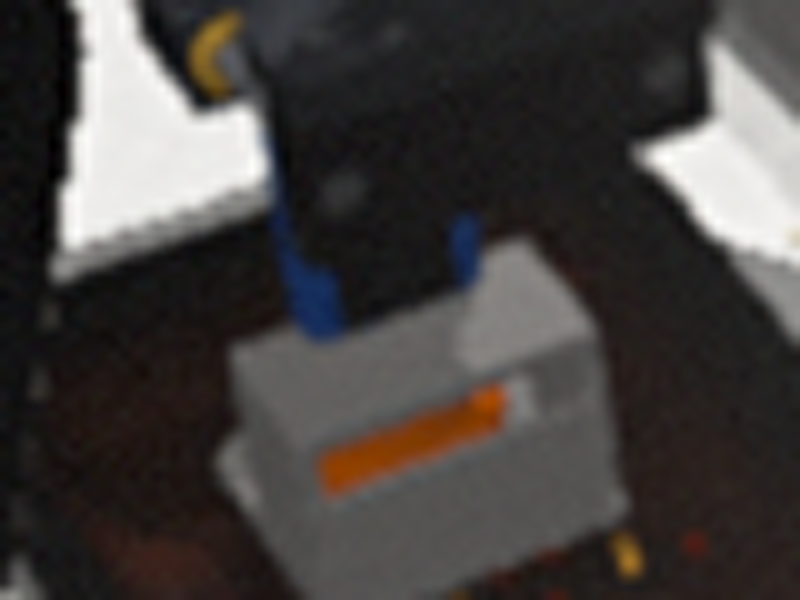

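The crop shows the puller backed off about 10 mm with orange still behind the window and no force. I have used all my views, so from here I check numerically. I continue to slide out.

Emit:
jog_arm --motion '[0, -0.1, 0, 0, 0, 0, 1, 0, -0.15, 0, 0, 0, 0, 1, 0, -0.15, 0, 0, 0, 0, 1, 0, -0.15, 0, 0, 0, 0, 1, 0, -0.15, 0, 0, 0, 0, 1, 0, -0.05, 0, 0, 0, 0, 1, 0, 0, 0, 0, 0, 0, 1]'

```text
time: 20.52
position: [0.4323, 0.3792, 0.0736]
tool_rot: [0.704, 0.711, 0.0, 0.0]
ft_force: [0.1, 0.3, -1.1]
grip_width: 0.0117
grip_force: 55.0
```

```bash
cat > chk.py <<'E'
from h import *
o=robot.get_obs();print(o["time"],o["position"],o["ft_force"])
for n,roi in(("scene",(165,270,235,325)),("top",(140,235,200,300))):
    I=robot.camera(n)
    for a,c,r in blobs(I,(3,150,60),(20,255,255),roi,8):print(n,a,cv2.boundingRect(c),ray(n,r[0],.023))
    print("exp knob",np.round(proj(n,(.473,.3796,.018)),1),np.round(proj(n,(.473,.3796,.033)),1))
E
python3 chk.py
```

```text
20.525 [0.43226081 0.37923629 0.07360951] [ 0.07362345  0.30303929 -1.09923934]
scene 41.0 (191, 309, 9, 15) [0.4791 0.3924 0.023 ]
scene 8.5 (190, 285, 5, 8) [0.5691 0.3651 0.023 ]
exp knob [202.9 316.9] [201.8 310.7]
top 131.5 (170, 255, 11, 21) [0.4711 0.3677 0.023 ]
exp knob [170.2 264.2] [168.2 263.9]
```

The knob is standing still at its place: the top blob is at x≈0.471 and 46 mm wide, as expected. I slide out fully, lift and check.

Emit:
jog_arm --motion '[0, -0.2, 0, 0, 0, 0, 1, 0, -0.2, 0, 0, 0, 0, 1, 0, -0.2, 0, 0, 0, 0, 1, 0, 0, 0, 0, 0, 0, 1, 0, 0, -0.2, 0, 0, 0, 1, 0, 0, -0.4, 0, 0, 0, 1, 0, 0, -0.6, 0, 0, 0, 1, 0, 0, -0.6, 0, 0, 0, 1, 0, 0, -0.5, 0, 0, 0, 1, 0, 0, -0.2, 0, 0, 0, 1]'

```text
time: 21.88
position: [0.4094, 0.3795, 0.1759]
tool_rot: [0.704, 0.711, 0.002, 0.0]
ft_force: [0.3, -0.6, -1.2]
grip_width: 0.0116
grip_force: 55.0
```

Emit:
jog_arm --motion '[-0.5, 0.03, 0, 0, 0, 0, 1, -0.9, 0.03, 0, 0, 0, 0, 1, -0.9, 0.03, 0, 0, 0, 0, 1, -0.9, 0.03, 0, 0, 0, 0, 1, -0.9, 0.03, 0, 0, 0, 0, 1, -0.9, 0.03, 0, 0, 0, 0, 1, -0.9, 0.03, 0, 0, 0, 0, 1, -0.9, 0.03, 0, 0, 0, 0, 1, -0.9, 0.03, 0, 0, 0, 0, 1, -0.9, 0.03, 0, 0, 0, 0, 1]'

```text
time: 23.12
position: [0.4222, 0.0332, 0.1729]
tool_rot: [0.704, 0.71, -0.001, -0.001]
ft_force: [-0.1, 0.5, -0.4]
grip_width: 0.0112
grip_force: 55.0
```

```bash
python3 chk.py
```

```text
23.125 [0.4221699  0.03317565 0.17290068] [-0.06696768  0.54447034 -0.43105058]
scene 322.0 (191, 307, 25, 18) [0.4707 0.3796 0.023 ]
exp knob [202.9 316.9] [201.8 310.7]
top 340.5 (160, 255, 22, 23) [0.4698 0.3777 0.023 ]
exp knob [170.2 264.2] [168.2 263.9]
```

Emit:
jog_arm --motion '[-0.9, 0.03, 0, 0, 0, 0, 1, -0.9, 0.03, 0, 0, 0, 0, 1, -0.9, 0.03, 0, 0, 0, 0, 1, -0.9, 0.03, 0, 0, 0, 0, 1, -0.9, 0.03, 0, 0, 0, 0, 1, -0.9, 0.03, 0, 0, 0, 0, 1, -0.9, 0.03, 0, 0, 0, 0, 1, -0.9, 0.03, 0, 0, 0, 0, 1, -0.4, 0, 0, 0, 0, 0, 1, -0.19, 0, 0, 0, 0, 0, 1, 0, 0, 0, 0, 0, 0, 1]'

```text
time: 24.6
position: [0.4359, -0.2755, 0.1732]
tool_rot: [0.704, 0.711, 0.0, -0.001]
ft_force: [1.1, 1.0, 0.8]
grip_width: 0.0119
grip_force: 55.0
```

Emit:
jog_arm --motion '[0, 0, 0.3, 0, 0, 0, 1, 0, 0, 0.6, 0, 0, 0, 1, 0, 0, 0.6, 0, 0, 0, 1, 0, 0, 0.5, 0, 0, 0, 1, 0, 0, 0.3, 0, 0, 0, 1, 0, 0, 0.15, 0, 0, 0, 1, 0, 0, 0.05, 0, 0, 0, 1, 0, 0, 0.05, 0, 0, 0, 1, 0, 0, 0, 0, 0, 0, 1]'

```text
time: 25.72
position: [0.4365, -0.2766, 0.0719]
tool_rot: [0.704, 0.711, 0.0, 0.0]
ft_force: [-0.3, 0.5, -0.7]
grip_width: 0.0117
grip_force: 55.0
```

Emit:
jog_arm --motion '[0, 0, 0.03, 0, 0, 0, 1, 0, 0, 0, 0, 0, 0, 1, 0, 0, 0, 0, 0, 0, 1]'

```text
time: 26.1
position: [0.4364, -0.2765, 0.0704]
tool_rot: [0.704, 0.711, 0.0, 0.0]
ft_force: [-1.2, -0.1, -1.2]
grip_width: 0.0116
grip_force: 55.0
```

Emit:
jog_arm --motion '[0, 0, 0.03, 0, 0, 0, 1, 0, 0, 0, 0, 0, 0, 1, 0, 0, 0, 0, 0, 0, 1]'

```text
time: 26.48
position: [0.4364, -0.2766, 0.0693]
tool_rot: [0.704, 0.711, -0.0, 0.0]
ft_force: [0.3, 0.5, 2.4]
grip_width: 0.0117
grip_force: 55.0
```

Emit:
jog_arm --motion '[0, 0, 0.02, 0, 0, 0, 1, 0, 0, 0, 0, 0, 0, 1, 0, 0, 0, 0, 0, 0, 1]'

```text
time: 26.85
position: [0.4364, -0.2766, 0.0693]
tool_rot: [0.704, 0.711, -0.0, 0.0]
ft_force: [-0.9, -0.3, 8.4]
grip_width: 0.0116
grip_force: 55.0
```

The puller is standing on the mat. I unload, open, rise clear and check.

Emit:
jog_arm --motion '[0, 0, -0.025, 0, 0, 0, 1, 0, 0, 0, 0, 0, 0, 0.6, 0, 0, 0, 0, 0, 0, 0.3, 0, 0, 0, 0, 0, 0, 0, 0, 0, 0, 0, 0, 0, -0.3, 0, 0, 0, 0, 0, 0, -0.6, 0, 0, 0, 0, 0, 0, -0.6, 0, 0, 0, 0, 0, 0, -0.6, 0, 0, 0, 0, 0, 0, -0.6]'

```text
time: 27.98
position: [0.4363, -0.2764, 0.0694]
tool_rot: [0.704, 0.711, 0.0, 0.0]
ft_force: [-0.2, -0.4, -0.1]
grip_width: 0.0687
grip_force: 0.0
```

Emit:
jog_arm --motion '[0, 0, -0.3, 0, 0, 0, -0.6, 0, 0, -0.7, 0, 0, 0, -0.6, 0, 0, -0.8, 0, 0, 0, -0.6, 0, 0, -0.8, 0, 0, 0, -0.6, 0, 0, -0.8, 0, 0, 0, -0.6, -0.9, 0, 0, 0, 0, 0, -0.6, -0.9, 0, 0, 0, 0, 0, -0.6, -0.9, 0, 0, 0, 0, 0, -0.6, -0.9, 0, 0, 0, 0, 0, -0.6, -0.9, 0, 0, 0, 0, 0, -0.6, 0, 0, 0, 0, 0, 0, -0.6]'

```text
time: 29.35
position: [0.4379, -0.4593, 0.2061]
tool_rot: [0.705, 0.71, -0.0, 0.001]
ft_force: [0.7, 0.8, 0.3]
grip_width: 0.0696
grip_force: 0.0
```

```bash
python3 - <<'E'
from h import *
tp=robot.camera("top");o=robot.get_obs();print(o["time"],o["position"],o["grip_width"],o["ft_force"])
for a,c,r in blobs(tp,(100,150,60),(125,255,255),(430,230,530,330)):
    x,y,w,h=cv2.boundingRect(c);print("blue",a,(x,y,w,h),ray("top",(x+(w-1)/2,y+(h-1)/2),.102))
for z in(.102,.05):print("exp handle",np.round(proj("top",(.436,-.2766,z)),1))
im0=cv2.imread("pics/top0.png")
for nm,roi in(("knobs",(225,212,335,245)),):
    for a,c,r in blobs(tp,(0,0,0),(180,120,80),roi):print(nm,a,np.round(r[0],1))
for a,c,r in blobs(tp,(3,150,60),(20,255,255),(140,235,200,300),8):print("knob",a,cv2.boundingRect(c))
for nm,(x0,y0,x1,y1) in dict(mug=(262,136,312,185),tin=(252,276,297,324),cup=(355,285,393,324)).items():
    t=im0[y0+8:y1-8,x0+8:x1-8];m=cv2.matchTemplate(tp[y0-2:y1+2,x0-2:x1+2],t,cv2.TM_CCOEFF_NORMED);print(nm,cv2.minMaxLoc(m)[1],np.array(cv2.minMaxLoc(m)[3])-10)
E
```

```text
29.4 [ 0.43773297 -0.45709782  0.20578672] 0.0693700098887203 [ 0.08596752  1.34569409 -0.57776314]
blue 43.0 (476, 283, 16, 4) [ 0.435  -0.2784  0.102 ]
exp handle [482.6 284. ]
exp handle [474.2 283.8]
knobs 319.0 [241.4 229.7]
knobs 313.0 [313. 230.]
knob 338.5 (160, 255, 22, 23)
mug 0.9994287490844727 [0 0]
tin 0.9968704581260681 [0 0]
cup 0.9930042624473572 [0 0]
```

Puller upright at mat centre, knob standing in the tray, bystanders and black knobs unmoved. I hand in.

```bash
python3 -c "from rig import robot;print(robot.hand_in())"
```

```text
the job is handed in; nothing more can be done
None
```

I pulled the orange knob off, stood it upright in the wash tray, put the puller back upright near the middle of its cork mat, and handed the job in at about 29 s; the mug, tin, sauce cup and both black knobs measured unmoved, but I did not check the tall can.

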